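Zero the oil counter, switch the pump on and hold the run key

TASK

Get the oil transfer pump running, pressing only with the fingertips: first press the large round button on the flow counter all the way in to zero it and let it spring back, then switch the pump on by pushing the raised half of the wide rocker on the switch box fully down. Last, press the long bar key on the hold-to-run box fully down and finish while still holding it down, with a light push. Lift nothing and do not shove the counter; leave the small round button, the narrow rocker, the square key and everything else standing around alone.

Things in the scene. Friction and masses are not known exactly. Their poses are not given: they have to be found in the camera images.
- counter: flow counter: loose aluminium block standing on the table by its own weight (0.9 kg), 120 (x) by 110 (y) by 55 tall, with a short brass pipe stub (26 dia, 18 long) on each y side and a display on the far (+x) half of its top; two round black buttons on the near (-x) half of its top. Origin at the centre of its underside; z up, -x is its front, which looks roughly to the robot (sizes in mm)
- zero_top (a point): centre of the top face of the LARGE round button (32 dia) on the flow counter, at x -25, y -28, z 65 in the counter's frame; the top moves down with the button. Axes as the counter's (sizes in mm)
- zero (a joint): large round zeroing button of the flow counter: 0 = out, 0.006 m = fully in (about 5 N), springs back
- mode (a joint): small round button (14 dia, top at x -25, y +32, z 63 in the counter's frame), 0 = out, 0.005 m = fully in; to be left alone (sizes in mm)
- switch_box: pump switch box, grey, fixed to the table, 120 (x) by 130 (y) by 65 tall, with two black rockers side by side on its top; the WIDE one is 34 wide (y), the narrow one 14. Origin at the centre of its underside; z up, -x is its front, which looks roughly to the robot (sizes in mm)
- pump_far (a point): point on the top face of the far (+x) half of the WIDE rocker, on its midline, 22 from the pivot (8 short of the end); it moves with the rocker. The rocker's pivot runs along the box's y at x 0, y -28, z 73 in the box's frame; each half is 30 long and the halves meet there in a shallow V: one half lies level with its face at z 73, while the other stands up at 0.4 rad with its end 12 higher (sizes in mm)
- pump (a joint): wide rocker: 0 = off (far half raised, near half level), 0.4 rad = on (far half pressed down level, near half raised); stays where left, takes about 2 to 3 N at the raised half. Starts off, at 0 to 0.05
- lamp_far (a point): the same point on the NARROW rocker (pivot at x 0, y +32, z 73 in the box's frame); this rocker is to be left alone (sizes in mm)
- run_box: hold-to-run box, grey, fixed to the table, 120 by 120 by 50 tall, with a long black bar key across the near (-x) part of its top and a small square key behind it. Origin at the centre of its underside; z up, -x is its front, which looks roughly to the robot (sizes in mm)
- run_top (a point): centre of the top face of the long bar key (28 in x, 80 in y), at x -22, y 0, z 64 in the box's frame; it moves down with the key. Axes as the box's (sizes in mm)
- run (a joint): bar key: 0 = up, 0.008 m = fully down (about 7 N); springs up when let go
- jog (a joint): small square key (22 by 22, top at x +36, y 0, z 60 in the run box's frame), 0 = up, 0.005 m = fully down; to be left alone (sizes in mm)
- oil_filter: white spin-on oil filter, a bystander, cylinder 64 dia, 78 tall; origin at the centre of its underside, z up (sizes in mm)
- oil_tin: small round tin, a bystander, 62 dia, 80 tall; origin at the centre of its underside, z up (sizes in mm)
- measure: open steel measuring cup, a bystander, 68 dia, 75 tall; origin at the centre of its underside, z up (sizes in mm)
- drum_cap: brass drum cap, a bystander, 62 dia, 24 tall; origin at the centre of its underside, z up (sizes in mm)
- wrench: small wrench lying flat, a bystander, 140 long along its x; origin at the centre of its underside, z up (sizes in mm)
- flange: flat steel ring, a bystander, 66 dia, 14 tall; origin at the centre of its underside, z up (sizes in mm)
Mind the look-alikes: they are no part of the job. Leave any purple look-alike of the counter alone. What is shaped like the run_box but purple is not meant.

How it is judged:
On the way, in this order (a step that is already met when the one before it is completed fails the run):
1. the counter's large round button is pressed in (over 4 of 6 mm) with the pump still off (value of joint zero above 0.004 m and value of joint pump below 0.2 rad), for 0.05 s.
2. the button has sprung back and the wide rocker is switched on (value of joint zero below 0.002 m and value of joint pump above 0.33 rad), for 0.1 s.
3. the bar key is pressed down with the fingers (value of joint run above 0.006 m and contact force between the fingers and run above 1 N), for 0.2 s.
At the end, for the whole second after the job is handed in: The fingers hold the bar key down (over 6 of its 8 mm, with 1 to 30 N), the wide rocker is on (over 0.33 of 0.4 rad), the zeroing button is out again, the other keys are untouched, and the counter stands at rest within 30 mm of where it was (all of step 2 and all of step 3 and contact force between the fingers and run below 30 N and value of joint each of mode, jog below 0.002 m and distance of counter from where it was at the start of the episode below 0.03 m and angle between counter's own z axis and vertical below 0.1 rad and linear speed of counter below 0.02 m/s); the arm keeps its last pose, push and grip.
It fails at once if the bar key is pressed before the pump is switched on (value of joint run above 0.004 m and value of joint pump below 0.3 rad).
It fails at once if the zeroing button is pressed again after the pump is on (value of joint zero above 0.004 m and value of joint pump above 0.33 rad).
It fails at once if the small round button, the square key or the narrow rocker is pressed (value of joint any of mode, jog above 0.003 m or distance of lamp_far from where it was at the start of the episode above 0.004 m).
It fails at once if the counter is lifted, tipped or shoved (height (world z) of counter above 0.008 m or angle between counter's own z axis and vertical above 0.2 rad or distance of counter from where it was at the start of the episode above 0.03 m).
It fails at once if a bystander is moved, lifted or knocked over (distance of any of oil_filter, oil_tin, measure, drum_cap, wrench, flange from where it was at the start of the episode above 0.025 m or angle between any of oil_filter, oil_tin, measure, drum_cap, flange's own z axis and vertical above 0.4 rad).
It also fails if it takes over 50 s, if anything falls off the work surface, if the arm or the gripper's body presses on something with over 40 N, if the wrist force passes 120 N, or if a joint passes its speed limit or range.

ROBOT

A 6-joint arm with a two-finger parallel gripper is mounted at the origin on the work surface. World frame = base frame: x ahead of the robot, y to its left, z up, the work surface at z = 0. Lengths are in m, angles in rad, forces in N, time in s.
With the tool pointing down it reaches from about 0.3 to 0.875 m from the base axis. Payload 6.4 kg.
Tool frame: the origin (TCP) lies at the very end of the fingers, on their centre line; the grasp point (between the pads) lies grip_point_offset behind it (grip_point_offset is the distance from the TCP to the grasp point, in m); y points along the fingers, x is the direction in which the jaws open and shut, and the axes are right-handed (so a half turn about y gives the same grasp; the last joint's range is limited). The gripper opens to 85 mm and grips with 20 to 120 N. Pads are 22 mm wide; open, the fingers measure 114 mm over their backs; the gripper's body (76 mm by 85 mm) begins 54 mm behind the grasp point. The pads swing forward as they close: fully open they stand 13 mm farther back than shut.
Start: joints at [-1.382, 0.181, 1.607, -0, 1.354, -0.206], TCP at [0.221, -0.531, 0.231] pointing down, gripper open.
Joint ranges: [-2.99, 2.99], [-0.89, 2.07], [0.3, 2.58], [-1.14, 4.28], [0, 2.63], [-3.12, 3.12]. Speed limits (rad/s): [2.57, 2.57, 3.01, 3.14, 3.14, 3.14].

INTERFACE

Orientations are given as a unit quaternion [w, x, y, z].
In Python, from bench import get_obs, camera, camera_model, hand_in, grip_point_offset gives the robot as it stands.
- The arm moves only by the shell command python3 -m jog 'ROWS'. ROWS is JSON, a list of rows, each a list of 7 numbers: the shift along the tool's x, y, z in mm, then the turn, a rotation vector about the tool's x, y, z in degrees, then the gripper's target within -1 to 1 (shut at 1, half-way at 0, fully open at -1). In form: [[x, y, z, ax, ay, az, grip], ...]. A call has 1 to 8 rows; each row shifts and turns the commanded pose from where the row before left it, along the tool's axes as they then stand; what a row does not reach is not made up. A row lasts 1/12 s, in which the tool goes at most 41.7 mm and 7.16 degrees, less where a joint would pass 70% of its speed; a pose out of reach is approached as far as the arm can. A call is refused whole if a number of a shift passes 41.7 or a number of a turn 7.16, either way. A call with a gripper value outside its range is refused whole. The fingers move at their own pace and stop on an object; the grip force is fixed at half the most. Time passes only in rows, so rows that do not move let the fingers close. It gives the time, the measured TCP pose, the force and the opening at its end, in the units of the state.
- get_obs(): the state, without advancing time (a new reading comes with each control period).
- camera(name): name is "scene" or "top" or "wrist"; returns the picture (420x560x3 uint8, blue, green, red); there is no depth.
- camera_model(name): a dict with "K" (3x3 intrinsics, pixels), "distortion" ([k1, k2, p1, p2, k3] as OpenCV has them; the pictures are not rectified), "pose" (4x4, takes a point from camera to world coordinates). Camera axes: x right, y down, z forward; pixel columns grow to the right and rows downward; lengths in m; the calibration is good to about 2 mm. A picture is of the moment at which its call begins: read the wrist's pose just before it. camera_model takes no time and is no camera call; for the wrist camera it gives the pose at the moment of the call.
- hand_in(): hands the job in, once; it reports no verdict.
The state is a dict: "time_s": time; "q": joint angles; "dq": joint speeds; "joint_efforts": joint torques, N m; "eef_pos": TCP position; "eef_rot": TCP orientation; "wrist_force": force on the tool from outside, world axes, zero at the start; "torque": the same for the moment, N m; "opening": opening from 0.0 (shut) to 1.0 (fully open).
Only numpy, scipy, OpenCV 4.12 (cv2) and the standard library are available. Lean on these libraries where they do the work, as an engineer would, in place of code of your own. Each camera call takes 0.05 s, during which the arm holds its last target.

## Working session

There is one attempt and no reset: what is moved stays moved. The work goes in short steps, Python scripts to look and compute and a shell command to move; the robot and the scene stay as the last step left them, time stands still between calls to the robot, and variables do not carry over. Pictures are saved under pics/ and viewed, and the job is handed in when it is done.

```bash
mkdir -p pics; ls; python3 - <<'E'
from bench import *
import cv2,json
print(get_obs(), grip_point_offset)
for n in ("scene","top","wrist"):
    m=camera_model(n); print(n,m)
    cv2.imwrite(f"pics/{n}0.png",camera(n))
E
```

```text
pics
{'time_s': 0.0, 'q': array([-1.38228653e+00,  1.81576248e-01,  1.60801881e+00, -3.28399207e-05,
        1.35379729e+00, -2.06288118e-01]), 'dq': array([ 0.00097878, -0.00035103, -0.00224886, -0.00025238, -0.000252  ,
        0.00158562]), 'joint_efforts': array([ 1.23802161e-03, -4.44873405e+01, -3.51331615e+01, -3.19274577e-04,
        8.88602750e-03,  1.44870347e-05]), 'eef_pos': array([ 0.22106265, -0.53019824,  0.23035914]), 'eef_rot': array([ 0.58879685, -0.58790493,  0.39268202, -0.39177403]), 'wrist_force': array([ 0.6363988 ,  0.44995933, -0.22537344]), 'torque': array([0.00500774, 0.00416782, 0.02764687]), 'opening': 1.0021997465619121} 0.0187
scene {'K': array([[448.82997218,   0.        , 279.97795452],
       [  0.        , 448.82997218, 208.44953749],
       [  0.        ,   0.        ,   1.        ]]), 'distortion': array([-0.10749397,  0.        ,  0.        ,  0.        ,  0.        ]), 'pose': array([[ 0.83358622,  0.48575671, -0.26301032,  0.83200249],
       [ 0.55237034, -0.72905767,  0.40418055, -0.46717287],
       [ 0.00458372, -0.48219844, -0.87605003,  1
[... 577 characters left out ...]
4159373e+00],
       [ 0.00000000e+00,  0.00000000e+00,  0.00000000e+00,
         1.00000000e+00]])}
wrist {'K': array([[363.30117488,   0.        , 281.05302472],
       [  0.        , 363.30117488, 213.87143923],
       [  0.        ,   0.        ,   1.        ]]), 'distortion': array([0.00845811, 0.        , 0.        , 0.        , 0.        ]), 'pose': array([[ 3.85328222e-01, -8.76554727e-01, -2.88398981e-01,
         2.95070601e-01],
       [-9.22779539e-01, -3.65928047e-01, -1.20725253e-01,
        -5.00073899e-01],
       [ 2.89015940e-04,  3.12647526e-01, -9.49869171e-01,
         3.72397030e-01],
       [ 0.00000000e+00,  0.00000000e+00,  0.00000000e+00,
         1.00000000e+00]])}
```

View pics/scene0.png

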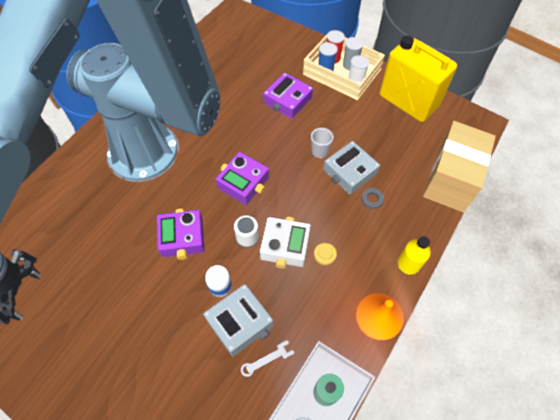

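View pics/top0.png

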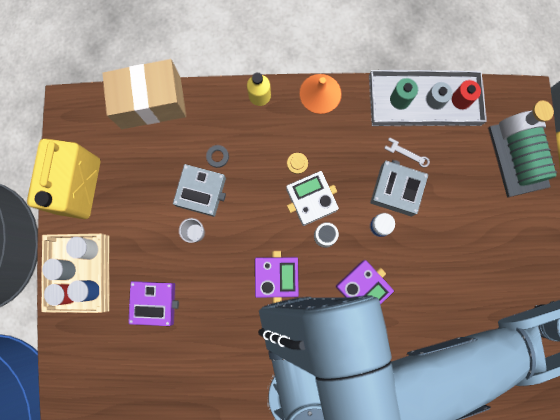

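View pics/wrist0.png

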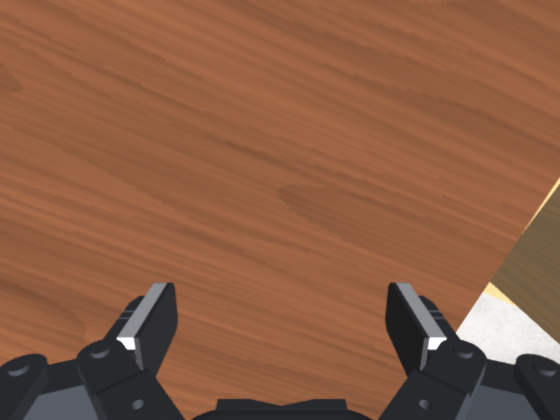

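```bash
python3 - <<'E'
import cv2,numpy as np
t=cv2.imread("pics/top0.png"); s=cv2.imread("pics/scene0.png")
a=[cv2.resize(t[y-40:y+40,x-40:x+40],(390,390),interpolation=cv2.INTER_CUBIC) for x,y in((200,190),(312,197))]
cv2.imwrite("pics/c1.png",np.hstack(a))
a=[cv2.resize(t[147:227,360:440],(390,390),interpolation=cv2.INTER_CUBIC),cv2.resize(s[280:360,198:278],(390,390),interpolation=cv2.INTER_CUBIC)]
cv2.imwrite("pics/c2.png",np.hstack(a))
E
```

```text
(no output)
```

View pics/c1.png

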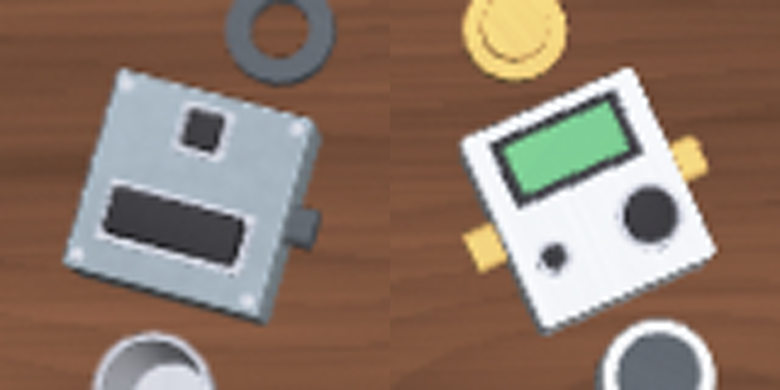

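View pics/c2.png

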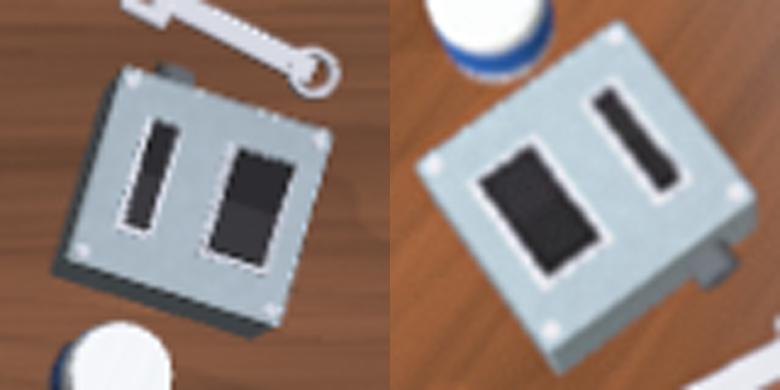

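The candidates in the top view:
- **Counters:** the white one at (312,197) and purple ones at (277,277) and (365,285). The white one is the real counter. Its large button is right of centre and its display is on the far side, as described.
- **Run boxes:** grey at (200,190) and purple at (152,303). The grey one is meant.
- **Switch box:** grey at (400,187), with the wide rocker on its right (-y) half.

The crops confirm all three. Next I'll measure the dark features.

```bash
cat > h.py <<'E'
import cv2,numpy as np
from bench import camera_model
def ray(n,uv,z,m=None):
    m=m or camera_model(n)
    p=cv2.undistortPoints(np.float64(uv).reshape(-1,1,2),m['K'],m['distortion']).reshape(-1,2)
    d=np.c_[p,np.ones(len(p))]@m['pose'][:3,:3].T; o=m['pose'][:3,3]
    return o+d*((z-o[2])/d[:,2])[:,None]
def proj(n,P,m=None):
    m=m or camera_model(n); T=np.linalg.inv(m['pose'])
    return cv2.projectPoints(np.float64(P).reshape(-1,1,3),cv2.Rodrigues(T[:3,:3])[0],T[:3,3],m['K'],m['distortion'])[0].reshape(-1,2)
E
python3 - <<'E'
from h import *
rois={'top':{'run_box':((165,155,232,222),(.064,.060)),'counter':((285,165,342,228),(.065,.063)),'switch':((373,155,432,218),(.075,.075))},
 'scene':{'run_box':((322,140,382,192),(.064,.060)),'counter':((258,215,312,268),(.065,.063)),'switch':((202,283,275,356),(.075,.075))}}
for n in rois:
    im=cv2.imread(f"pics/{n}0.png")
    for k,((x0,y0,x1,y1),zz) in rois[n].items():
        # dark+neutral
        r=im[y0:y1,x0:x1]; up=cv2.resize(r,None,fx=6,fy=6,interpolation=cv2.INTER_CUBIC)
        hi=up.max(2).astype(int); lo=up.min(2).astype(int)
        mask=((hi<95)&(hi-lo<28)).astype(np.uint8)
        c,_=cv2.findContours(mask,cv2.RETR_EXTERNAL,cv2.CHAIN_APPROX_NONE)
        for q in sorted(c,key=cv2.contourArea)[::-1][:5]:
            A=cv2.contourArea(q)
            if A<600: continue
            M=cv2.moments(q); uv=np.array([M['m10'],M['m01']])/M['m00']/6-5/12+[x0,y0]
            rr=cv2.boxPoints(cv2.minAreaRect(q))/6-5/12+[x0,y0]
            z=zz[0]
            P=ray(n,uv,z)[0]; R=ray(n,rr,z)
            e=R[1]-R[0]; f=R[2]-R[1]
            if np.hypot(*f[:2])>np.hypot(*e[:2]): e,f=f,e
            print(n,k,'uv',uv.round(1),'A',int(A/36),'P',P.round(4),'dims',np.linalg.norm(e).round(3),np.linalg.norm(f).round(3),'longdir',np.degrees(np.arctan2(e[1],e[0])).round(1))
E
```

```text
top run_box uv [195.3 196. ] A 256 P [0.5688 0.3003 0.064 ] dims 0.08 0.028 longdir -105.8
top run_box uv [201.2 176.5] A 44 P [0.6238 0.2836 0.064 ] dims 0.021 0.02 longdir -14.0
top run_box uv [193.6 210.4] A 36 P [0.5285 0.3051 0.064 ] dims 0.115 0.004 longdir -106.5
top run_box uv [219.7 164. ] A 22 P [0.658  0.2312 0.064 ] dims 0.061 0.025 longdir -69.4
top counter uv [307.5 187. ] A 365 P [ 0.5865 -0.013   0.065 ] dims 0.078 0.04 longdir -67.6
top counter uv [324.9 200.7] A 82 P [ 0.5472 -0.0601  0.065 ] dims 0.029 0.028 longdir 178.1
top switch uv [410.9 189. ] A 239 P [ 0.5737 -0.3013  0.075 ] dims 0.062 0.034 longdir -21.3
top switch uv [393.  208.3] A 153 P [ 0.5205 -0.2477  0.075 ] dims 0.125 0.012 longdir -109.4
top switch uv [390.6 182.3] A 94 P [ 0.5937 -0.2445  0.075 ] dims 0.062 0.014 longdir -19.5
top switch uv [377.6 179.3] A 69 P [ 0.6028 -0.2084  0.075 ] dims 0.111 0.007 longdir -19.2
scene run_box uv [347.2 156.4] A 181 P [0.5726 0.2966 0.064 ] dims 0.082 0.028 longdir 73.5
scene run_box uv [360.9 169. ] A 31 P [0.6283 0.2796 0.064 ] dims 0.02 0.019 longdir 81.0
scene counter uv [271.5 244.4] A 16 P [ 0.5456 -0.0668  0.065 ] dims 0.024 0.015 longdir 121.8
scene switch uv [228.2 322.8] A 284 P [ 0.5774 -0.3022  0.075 ] dims 0.059 0.032 longdir -18.7
scene switch uv [248.2 308.5] A 88 P [ 0.5974 -0.2458  0.075 ] dims 0.058 0.012 longdir -18.9
```

```bash
cat > rel.py <<'E'
import sys,numpy as np
from bench import get_obs
from scipy.spatial.transform import Rotation as Ro
o=get_obs(); q=o['eef_rot']; R=Ro.from_quat([q[1],q[2],q[3],q[0]])
M=R.as_matrix(); p=o['eef_pos']
print('t',round(o['time_s'],2),'p',p.round(4),'open',round(o['opening'],2),'F',o['wrist_force'].round(1)); 
if len(sys.argv)>1:
    t=np.array([float(v) for v in sys.argv[1:4]]); yaw=np.radians(float(sys.argv[4]))
    print('tool x',M[:,0].round(3),'y',M[:,1].round(3),'z',M[:,2].round(3))
    best=None
    for s in (1,-1):   # tool y along +-box x
        y=s*np.array([np.cos(yaw),np.sin(yaw),0]); z=np.array([0,0,-1.]); T=np.c_[np.cross(y,z),y,z]
        rv=np.degrees(Ro.from_matrix(M.T@T).as_rotvec())
        print('turn',rv.round(2),'| shift in present frame mm',(M.T@(t-p)*1000).round(1),'in target frame',(T.T@(t-p)*1000).round(1))
E
python3 rel.py 0.547 -0.060 0.15 22.4
```

```text
t 0.15 p [ 0.2211 -0.5303  0.2306] open 1.0 F [ 0.7 -0.1 -0.1]
tool x [ 0.385 -0.923 -0.001] y [-0.     0.001 -1.   ] z [0.923 0.385 0.   ]
turn [  -0.33 -127.23 -127.19] | shift in present frame mm [-308.7   81.2  481.7] in target frame [310.7 480.5  80.6]
turn [-90.02   0.24   0.11] | shift in present frame mm [-308.7   81.2  481.7] in target frame [-310.7 -480.5   80.6]
```

```bash
sed -i 's/z=np.array(\[0,0,-1.\]); T=np.c_\[np.cross(y,z),y,z\]/d=np.array([0,0,-1.]); T=np.c_[np.cross(d,y),d,y]/' rel.py; python3 rel.py 0.547 -0.060 0.16 22.4
python3 -m jog '[[-26,0,40,0,0,0,1],[-26,0,40,0,0,0,1]]'; python3 rel.py 0.547 -0.060 0.16 22.4
```

```text
t 0.15 p [ 0.2211 -0.5303  0.2306] open 1.0 F [ 0.7 -0.1 -0.1]
tool x [ 0.385 -0.923 -0.001] y [-0.     0.001 -1.   ] z [0.923 0.385 0.   ]
turn [-0.02  0.22 -0.08] | shift in present frame mm [-308.7   71.2  481.7] in target frame [-310.7   70.6  480.5]
turn [-1.2000e-01 -1.7978e+02  3.0000e-02] | shift in present frame mm [-308.7   71.2  481.7] in target frame [ 310.7   70.6 -480.5]
time_s: 0.32
eef_pos: [0.2675, -0.4621, 0.2306]
eef_rot: [0.588, -0.587, 0.394, -0.393]
wrist_force: [0.9, -0.2, 1.2]
opening: 0.753
t 0.32 p [ 0.2675 -0.4621  0.2306] open 0.75 F [ 0.9 -0.2  1.2]
tool x [ 0.381 -0.925 -0.001] y [-0.     0.001 -1.   ] z [0.925 0.381 0.   ]
turn [-0.01  0.   -0.05] | shift in present frame mm [-265.2   70.8  411.6] in target frame [-265.3   70.6  411.6]
turn [-8.0e-02 -1.8e+02  1.0e-02] | shift in present frame mm [-265.2   70.8  411.6] in target frame [ 265.3   70.6 -411.6]
```

```bash
python3 -m jog '[[-21,0,33,0,0,0,1],[-21,0,33,0,0,0,1],[-21,0,33,0,0,0,1],[-21,0,33,0,0,0,1],[-21,0,33,0,0,0,1],[-21,0,33,0,0,0,1],[-21,0,33,0,0,0,1],[-21,0,33,0,0,0,1]]'; python3 -m jog '[[-21,0,33,0,0,0,1],[-21,0,33,0,0,0,1],[-21,0,33,0,0,0,1],[-10,0,13,0,0,0,1],[0,0,0,0,0,0,1],[0,0,0,0,0,0,1]]'; python3 rel.py 0.547 -0.060 0.16 22.4
python3 - <<'E'
from h import *
from bench import *
m=camera_model("wrist"); im=camera("wrist"); cv2.imwrite("pics/w1.png",im)
import pickle; pickle.dump(m,open("w1.pkl","wb"))
E
```

```text
time_s: 0.98
eef_pos: [0.4479, -0.2035, 0.2313]
eef_rot: [-0.588, 0.588, -0.392, 0.392]
wrist_force: [1.0, -0.3, 0.1]
opening: 0.002
time_s: 1.48
eef_pos: [0.5225, -0.094, 0.2308]
eef_rot: [-0.589, 0.589, -0.392, 0.391]
wrist_force: [0.2, -0.9, -0.8]
opening: -0.002
t 1.48 p [ 0.5225 -0.094   0.2308] open -0.0 F [ 0.2 -0.9 -0.8]
tool x [ 0.387 -0.922 -0.   ] y [-0.001  0.    -1.   ] z [ 0.922  0.387 -0.001]
turn [ 0.05  0.37 -0.02] | shift in present frame mm [-21.9  70.8  35.8] in target frame [-22.1  70.8  35.6]
turn [-4.0000e-02 -1.7963e+02 -8.0000e-02] | shift in present frame mm [-21.9  70.8  35.8] in target frame [ 22.1  70.8 -35.6]
```

View pics/w1.png

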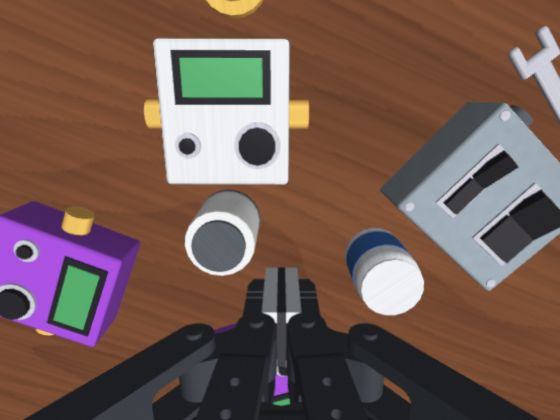

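The wrist view shows the white counter with its large button at (257,146), the small one at (187,146), the cup in front of it, the filter on the right, and the switch box beyond.

```bash
cat > find.py <<'E'
from h import *
def blob(im,roi,thr=70):
    x0,y0,x1,y1=roi; r=im[y0:y1,x0:x1]; up=cv2.resize(r,None,fx=4,fy=4,interpolation=cv2.INTER_CUBIC)
    hi=up.max(2).astype(int); lo=up.min(2).astype(int)
    mask=((hi<thr)&(hi-lo<28)).astype(np.uint8)
    c,_=cv2.findContours(mask,cv2.RETR_EXTERNAL,cv2.CHAIN_APPROX_NONE)
    q=max(c,key=cv2.contourArea); M=cv2.moments(q)
    o=np.array([x0,y0])-3/8
    return np.array([M['m10'],M['m01']])/M['m00']/4+o, cv2.boxPoints(cv2.minAreaRect(q))/4+o, cv2.contourArea(q)/16
E
python3 - <<'E'
from find import *
import pickle
m=pickle.load(open("w1.pkl","rb")); im=cv2.imread("pics/w1.png")
for roi,z in(((232,122,282,172),.065),((172,133,202,160),.063)):
    c,b,A=blob(im,roi); print(c.round(1),A,ray("wrist",c,z,m)[0].round(4), np.ptp(ray("wrist",b,z,m),axis=0).round(4))
hs=cv2.inRange(im,(200,200,200),(255,255,255))
E
python3 rel.py 0.549 -0.061 0.16 22.4
```

```text
[256.6 146.2] 974.78125 [ 0.5502 -0.0611  0.065 ] [0.0392 0.0379 0.    ]
[186.7 146. ] 164.8125 [ 0.5272 -0.0066  0.063 ] [0.0161 0.0159 0.    ]
t 1.53 p [ 0.5222 -0.095   0.2309] open -0.0 F [-0.4  0.5  0.6]
tool x [ 0.385 -0.923 -0.   ] y [-0.001 -0.    -1.   ] z [ 0.923  0.385 -0.001]
turn [ 0.05  0.27 -0.01] | shift in present frame mm [-21.   70.9  37.9] in target frame [-21.2  70.9  37.7]
turn [-2.0000e-02 -1.7973e+02 -9.0000e-02] | shift in present frame mm [-21.   70.9  37.9] in target frame [ 21.2  70.9 -37.7]
```

```bash
python3 -m jog '[[-11,0,19,0,0,0,1],[-10,0,19,0,0,0,1],[0,30,0,0,0,0,1],[0,40,0,0,0,0,1],[0,40,0,0,0,0,1],[0,30,0,0,0,0,1],[0,5,0,0,0,0,1],[0,0,0,0,0,0,1]]'; python3 rel.py 0.549 -0.061 0.06 22.4
python3 - <<'E'
from bench import *; import cv2
cv2.imwrite("pics/w2.png",camera("wrist"))
E
```

```text
time_s: 2.2
eef_pos: [0.5474, -0.0617, 0.0843]
eef_rot: [-0.587, 0.589, -0.395, 0.391]
wrist_force: [-0.6, -0.5, 0.6]
opening: 0.0
t 2.2 p [ 0.5474 -0.0617  0.0843] open 0.0 F [-0.6 -0.5  0.6]
tool x [ 0.383 -0.924 -0.003] y [-0.005  0.001 -1.   ] z [ 0.924  0.383 -0.004]
turn [ 0.24  0.11 -0.19] | shift in present frame mm [ 0.1 24.3  1.9] in target frame [ 0.  24.3  1.8]
turn [  -0.3  -179.89   -0.37] | shift in present frame mm [ 0.1 24.3  1.9] in target frame [-0.  24.3 -1.8]
```

View pics/w2.png

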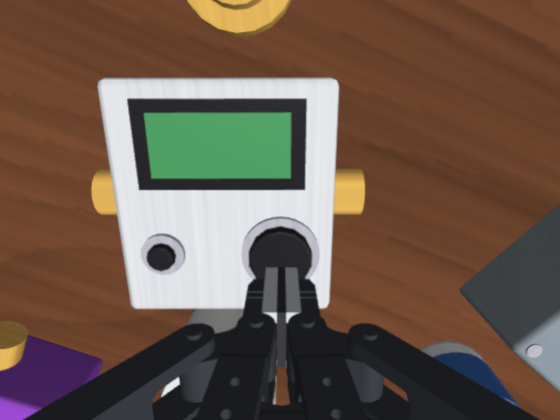

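The fingertips are centred over the large button, now at (281,250). I'll press it in small steps.

```bash
python3 -m jog '[[0,10,2,0,0,0,1],[0,7,0,0,0,0,1],[0,4,0,0,0,0,1],[0,0,0,0,0,0,1]]';python3 -m jog '[[0,3,0,0,0,0,1],[0,0,0,0,0,0,1]]'; python3 -m jog '[[0,3,0,0,0,0,1],[0,0,0,0,0,0,1]]'
```

```text
time_s: 2.58
eef_pos: [0.5515, -0.0602, 0.0652]
eef_rot: [0.588, -0.588, 0.392, -0.392]
wrist_force: [0.9, 0.6, -0.7]
opening: 0.0
time_s: 2.75
eef_pos: [0.5519, -0.0602, 0.0626]
eef_rot: [0.588, -0.588, 0.392, -0.393]
wrist_force: [-0.3, 0.2, 3.0]
opening: 0.001
time_s: 2.92
eef_pos: [0.552, -0.0602, 0.0596]
eef_rot: [0.589, -0.588, 0.392, -0.393]
wrist_force: [-0.2, -0.2, 4.9]
opening: 0.003
```

```bash
python3 -m jog '[[0,2,0,0,0,0,1],[0,0,0,0,0,0,1],[0,0,0,0,0,0,1]]'
```

```text
time_s: 3.17
eef_pos: [0.5521, -0.0603, 0.0589]
eef_rot: [0.588, -0.588, 0.392, -0.393]
wrist_force: [-4.0, 0.6, 13.3]
opening: -0.0
```

The button is bottomed: the force jumped to 13 N at z 58.9 mm. I'll raise the fingers and go to the switch box.

```bash
python3 -m jog '[[0,-10,0,0,0,0,1],[0,-35,0,0,0,0,1],[0,-40,0,0,0,0,1],[0,-35,0,0,0,0,1],[0,-5,0,0,0,0,1],[0,0,0,0,0,0,1]]'; python3 rel.py 0.570 -0.300 0.18 -19.4
```

```text
time_s: 3.67
eef_pos: [0.5534, -0.0606, 0.1856]
eef_rot: [0.589, -0.588, 0.39, -0.394]
wrist_force: [-0.1, 0.6, -0.2]
opening: 0.002
t 3.67 p [ 0.5534 -0.0606  0.1856] open 0.0 F [-0.1  0.6 -0.2]
tool x [ 0.385 -0.923  0.004] y [ 0.006 -0.002 -1.   ] z [0.923 0.385 0.005]
turn [-0.35 42.03  0.12] | shift in present frame mm [227.3   6.2 -76.8] in target frame [220.2   5.6  95.2]
turn [   0.16 -137.97    0.45] | shift in present frame mm [227.3   6.2 -76.8] in target frame [-220.2    5.6  -95.2]
```

```bash
python3 -m jog '[[32,-3,-11,0,0,0,1],[32,-3,-11,0,0,0,1],[32,-3,-11,0,0,0,1],[32,-3,-11,0,0,0,1],[32,-3,-11,0,0,0,1],[32,-3,-11,0,0,0,1],[32,-3,-11,0,0,0,1]]'; python3 -m jog '[[0,0,0,0,7,0,1],[0,0,0,0,7,0,1],[0,0,0,0,7,0,1],[0,0,0,0,7,0,1],[0,0,0,0,7,0,1],[0,0,0,0,7,0,1],[0,0,0,0,0,0,1],[0,0,0,0,0,0,1]]'; python3 rel.py 0.596 -0.309 0.1 -19.4
python3 - <<'E'
from h import *
from bench import *
import pickle
m=camera_model("wrist"); im=camera("wrist"); cv2.imwrite("pics/w3.png",im)
pickle.dump(m,open("w3.pkl","wb")); cv2.imwrite("pics/s3.png",camera("scene"))
E
```

```text
time_s: 4.25
eef_pos: [0.5653, -0.2973, 0.2006]
eef_rot: [0.588, -0.588, 0.394, -0.391]
wrist_force: [1.4, 0.5, 0.5]
opening: 0.002
time_s: 4.92
eef_pos: [0.5657, -0.2959, 0.2011]
eef_rot: [0.409, -0.41, 0.577, -0.575]
wrist_force: [0.1, -0.3, -0.7]
opening: 0.003
t 4.92 p [ 0.5657 -0.2959  0.2011] open 0.0 F [ 0.1 -0.3 -0.7]
tool x [-0.328 -0.945 -0.001] y [-0.003  0.002 -1.   ] z [ 0.945 -0.328 -0.003]
turn [ 0.18  0.23 -0.06] | shift in present frame mm [  2.5 101.   33.3] in target frame [  2.3 101.1  32.9]
turn [-1.0000e-01 -1.7977e+02 -2.8000e-01] | shift in present frame mm [  2.5 101.   33.3] in target frame [ -2.3 101.1 -32.9]
```

View pics/w3.png

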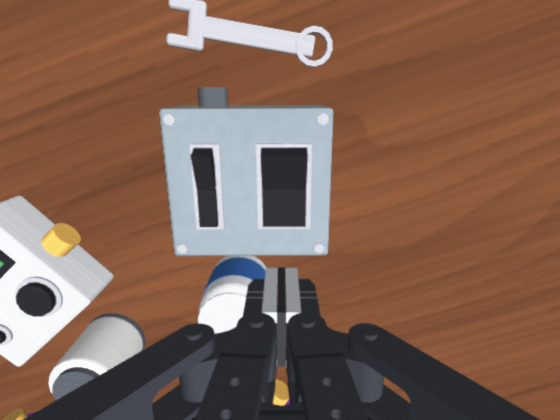

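The wide rocker is at (285,188). Its fold line is near row 189, and the far half is the upper part. Everything else is undisturbed.

```bash
python3 - <<'E'
from find import *
import pickle
m=pickle.load(open("w3.pkl","rb")); im=cv2.imread("pics/w3.png")
for roi,z in(((255,140,315,235),.073),((188,140,222,232),.073)):
    c,b,A=blob(im,roi,75); print(c.round(1),A,b.round(1).tolist())
# pivot from fold row
print('pivot',ray("wrist",[[285,189]],.073,m).round(4))
# box corners on top plane 0.065 via screws
P=ray("wrist",[[169,119],[323,118],[319.5,249],[181,249.5]],.065,m); print(P.round(4)); c=P.mean(0)
d=P[0]-P[3]+P[1]-P[2]; yaw=np.arctan2(d[1],d[0]); print(c.round(4),np.degrees(yaw))
R=np.array([[np.cos(yaw),-np.sin(yaw)],[np.sin(yaw),np.cos(yaw)]])
print('pivot',c[:2]+R@[0,-.028],'far',c[:2]+R@[.022,-.028],'narrow',c[:2]+R@[0.022,.032])
E
python3 -c "
import cv2;i=cv2.imread('pics/w3.png');cv2.imwrite('pics/w3c.png',cv2.resize(i[95:265,150:345],None,fx=4,fy=3.5,interpolation=2))"
```

```text
[283.7 185.8] 3269.8125 [[261.1, 148.1], [306.1, 148.1], [306.1, 225.1], [261.1, 225.1]]
[205.3 185.6] 1396.59375 [[190.1, 148.9], [211.0, 146.2], [221.4, 224.9], [200.5, 227.7]]
pivot [[ 0.5751 -0.3032  0.073 ]]
[[ 0.6518 -0.2388  0.065 ]
 [ 0.6151 -0.3468  0.065 ]
 [ 0.5151 -0.3131  0.065 ]
 [ 0.5525 -0.2041  0.065 ]]
[ 0.5836 -0.2757  0.065 ] -18.946766878988992
pivot [ 0.57452632 -0.30219679] far [ 0.59533437 -0.30933996] narrow [ 0.61481575 -0.25259072]
```

View pics/w3c.png

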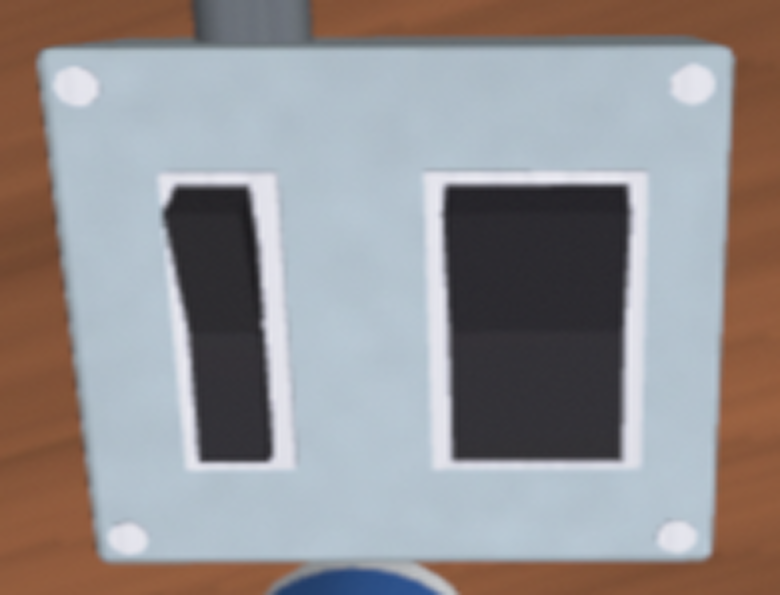

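```bash
python3 -m jog '[[2,0,17,0,0,0,1],[1,0,16,0,0,0,1],[0,35,0,0,0,0,1],[0,40,0,0,0,0,1],[0,26,0,0,0,0,1],[0,0,0,0,0,0,1],[0,0,0,0,0,0,1]]'; python3 rel.py 0.5955 -0.309 0.085 -19.1
python3 - <<'E'
from bench import *; import cv2
cv2.imwrite("pics/w4.png",camera("wrist"))
E
```

```text
time_s: 5.6
eef_pos: [0.5955, -0.3094, 0.1004]
eef_rot: [0.409, -0.41, 0.578, -0.575]
wrist_force: [-0.7, -0.6, 1.4]
opening: -0.002
t 5.6 p [ 0.5955 -0.3094  0.1004] open -0.0 F [-0.7 -0.6  1.4]
tool x [-0.33  -0.944 -0.001] y [-0.004  0.003 -1.   ] z [ 0.944 -0.33  -0.004]
turn [ 0.24 -0.19 -0.08] | shift in present frame mm [-0.3 15.4 -0. ] in target frame [-0.3 15.4 -0.1]
turn [1.3000e-01 1.7981e+02 3.8000e-01] | shift in present frame mm [-0.3 15.4 -0. ] in target frame [ 0.3 15.4  0.1]
```

View pics/w4.png

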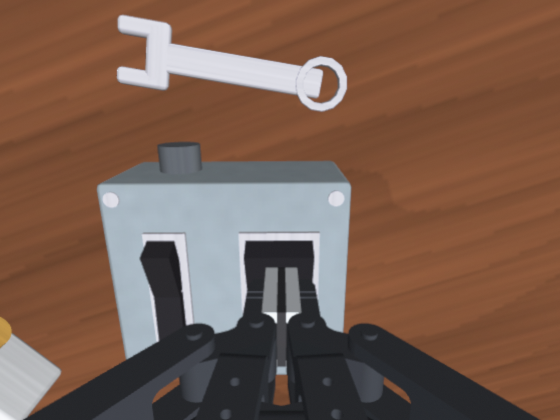

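The fingertips are centred over the wide rocker's raised far half and clear of the narrow rocker on the left at (160,280). I'll press down.

```bash
python3 -m jog '[[0,8,0,0,0,0,1],[0,5,0,0,0,0,1],[0,5,0,0,0,0,1],[0,4,0,0,0,0,1],[0,0,0,0,0,0,1]]'; python3 -m jog '[[0,3,0,0,0,0,1],[0,0,0,0,0,0,1]]';python3 -m jog '[[0,2,0,0,0,0,1],[0,0,0,0,0,0,1]]'
```

```text
time_s: 6.07
eef_pos: [0.5971, -0.3106, 0.0805]
eef_rot: [-0.409, 0.409, -0.577, 0.577]
wrist_force: [0.5, -0.4, 2.0]
opening: 0.003
time_s: 6.23
eef_pos: [0.5969, -0.3105, 0.0774]
eef_rot: [-0.409, 0.409, -0.577, 0.577]
wrist_force: [1.1, -0.3, 1.9]
opening: -0.004
time_s: 6.4
eef_pos: [0.5967, -0.3103, 0.0752]
eef_rot: [-0.409, 0.409, -0.577, 0.577]
wrist_force: [1.9, -0.2, 1.6]
opening: 0.006
```

```bash
python3 -m jog '[[0,2,0,0,0,0,1],[0,0,0,0,0,0,1],[0,0,0,0,0,0,1]]'; python3 -m jog '[[0,1,0,0,0,0,1],[0,0,0,0,0,0,1],[0,0,0,0,0,0,1]]'
```

```text
time_s: 6.65
eef_pos: [0.5965, -0.3103, 0.0731]
eef_rot: [0.409, -0.409, 0.577, -0.577]
wrist_force: [1.3, -0.9, 2.0]
opening: -0.002
time_s: 6.9
eef_pos: [0.5966, -0.3102, 0.073]
eef_rot: [0.409, -0.409, 0.577, -0.577]
wrist_force: [-0.9, 0.9, 6.3]
opening: -0.0
```

```bash
python3 -m jog '[[0,1,0,0,0,0,1],[0,0,0,0,0,0,1],[0,0,0,0,0,0,1]]'; python3 -m jog '[[0,-10,0,0,0,0,1],[0,-35,0,0,0,0,1],[0,-40,0,0,0,0,1],[0,-30,0,0,0,0,1],[0,0,-20,0,0,0,1],[0,0,-20,0,0,0,1],[0,0,0,0,0,0,1],[0,0,0,0,0,0,1]]'
python3 - <<'E'
from bench import *; import cv2
i=camera("wrist"); cv2.imwrite("pics/w5.png",i)
E
python3 rel.py 0.57 0.299 0.19 -16
```

```text
time_s: 7.15
eef_pos: [0.5966, -0.3103, 0.073]
eef_rot: [0.409, -0.409, 0.577, -0.577]
wrist_force: [-3.9, 3.3, 12.0]
opening: 0.001
time_s: 7.82
eef_pos: [0.5581, -0.2966, 0.1862]
eef_rot: [0.409, -0.409, 0.577, -0.577]
wrist_force: [0.1, 0.2, 0.2]
opening: 0.001
t 7.87 p [ 0.5588 -0.297   0.1862] open 0.0 F [0.4 0.2 0.2]
tool x [-0.332 -0.943 -0.   ] y [-0.  0. -1.] z [ 0.943 -0.332 -0.   ]
turn [ 0.02 -3.4  -0.01] | shift in present frame mm [-565.9   -3.7 -187.4] in target frame [-576.    -3.8 -153.5]
turn [2.000e-02 1.766e+02 2.000e-02] | shift in present frame mm [-565.9   -3.7 -187.4] in target frame [576.   -3.8 153.5]
```

View pics/w5.png

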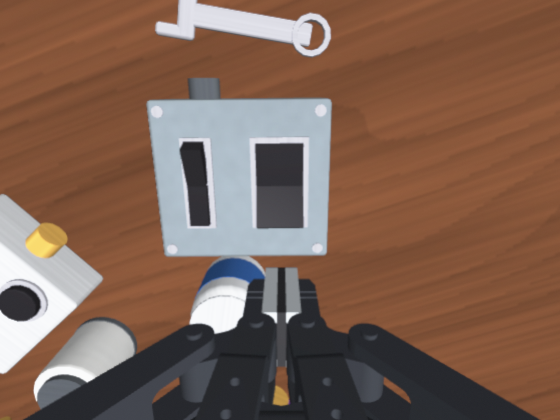

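```bash
python3 -c "
import cv2;i=cv2.imread('pics/w5.png');cv2.imwrite('pics/w5c.png',cv2.resize(i[90:265,140:340],None,fx=4,fy=3.4,interpolation=2))"
```

```text
(no output)
```

View pics/w5c.png

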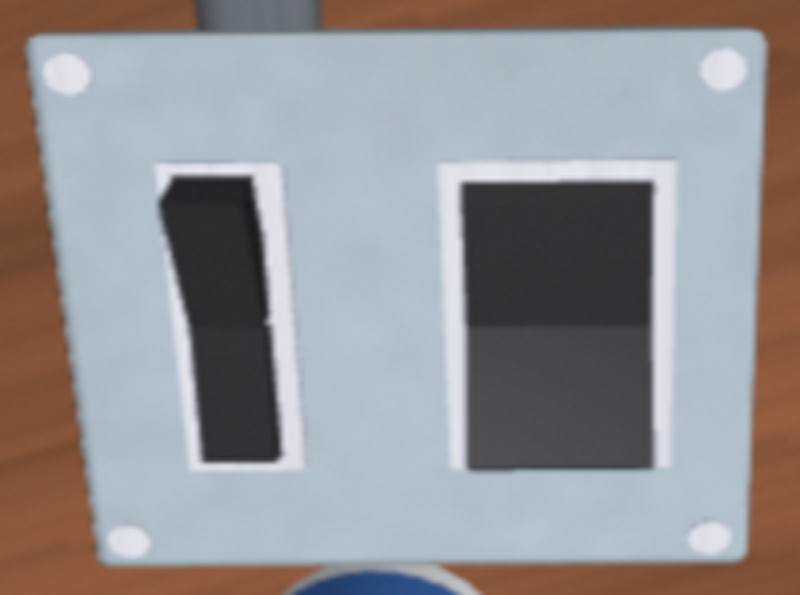

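The wide rocker is on: its far half is level and its near half has tilted up and lightened. The narrow one is unchanged. Now to the run box.

```bash
python3 -m jog '[[-33,-2,-11,0,0,0,1],[-33,-2,-11,0,0,0,1],[-33,-2,-11,0,0,0,1],[-33,-2,-11,0,0,0,1],[-33,0,-11,0,0,0,1],[-33,0,-11,0,0,0,1],[-33,0,-11,0,0,0,1],[-33,0,-11,0,0,0,1]]'; python3 -m jog '[[-33,0,-11,0,0,0,1],[-33,0,-11,0,0,0,1],[-33,0,-11,0,0,0,1],[-33,0,-11,0,0,0,1],[-33,0,-11,0,0,0,1],[-33,0,-11,0,0,0,1],[-33,0,-11,0,0,0,1],[-33,0,-11,0,0,0,1]]'; python3 -m jog '[[-20,0,-8,0,0,0,1],[-16,0,-23,0,-3,0,1],[0,0,0,0,0,0,1],[0,0,0,0,0,0,1]]';python3 rel.py 0.57 0.299 0.19 -16
python3 - <<'E'
from h import *
from bench import *
import pickle
m=camera_model("wrist"); im=camera("wrist"); cv2.imwrite("pics/w6.png",im)
pickle.dump(m,open("w6.pkl","wb"))
E
```

```text
time_s: 8.53
eef_pos: [0.5639, -0.0171, 0.1941]
eef_rot: [0.409, -0.409, 0.577, -0.577]
wrist_force: [0.5, -0.7, 0.4]
opening: -0.003
time_s: 9.2
eef_pos: [0.5683, 0.2616, 0.1938]
eef_rot: [0.409, -0.409, 0.577, -0.577]
wrist_force: [0.4, 0.5, -0.1]
opening: 0.002
time_s: 9.53
eef_pos: [0.5503, 0.3053, 0.1936]
eef_rot: [0.424, -0.425, 0.566, -0.565]
wrist_force: [0.2, 1.0, -0.5]
opening: 0.003
t 9.53 p [0.5503 0.3053 0.1936] open 0.0 F [ 0.2  1.  -0.5]
tool x [-0.28  -0.96   0.001] y [-0.001 -0.    -1.   ] z [ 0.96  -0.28  -0.001]
turn [ 0.04 -0.23  0.03] | shift in present frame mm [ 0.5  3.6 20.7] in target frame [ 0.6  3.6 20.7]
turn [-5.0000e-02  1.7977e+02  7.0000e-02] | shift in present frame mm [ 0.5  3.6 20.7] in target frame [ -0.6   3.6 -20.7]
```

View pics/w6.png

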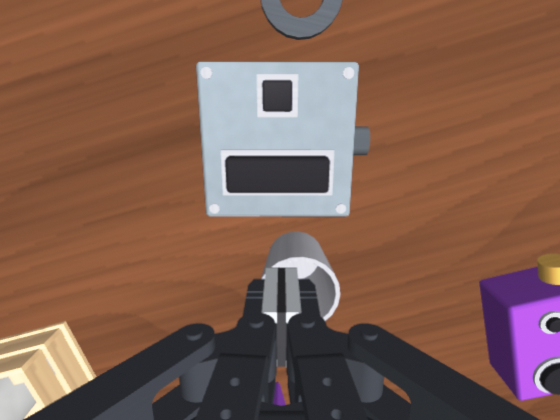

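The grey run box is at (278,140), with the bar key at (277,174) and the square key at (277,95). The cup is in front of it.

```bash
python3 - <<'E'
from find import *
import pickle
m=pickle.load(open("w6.pkl","rb")); im=cv2.imread("pics/w6.png")
c,b,A=blob(im,(218,148,338,198),75); P=ray("wrist",c,.064,m)[0]; print(c.round(1),A,b.round(1).tolist(),P.round(4))
S=ray("wrist",[[206,73],[349,73],[340,210],[214,210]],.05,m);c=S.mean(0);d=S[0]-S[3]+S[1]-S[2];yaw=np.arctan2(d[1],d[0]);print(c,np.degrees(yaw),c[:2]-.022*np.array([np.cos(yaw),np.sin(yaw)]))
E
python3 rel.py 0.573 0.299 0.07 -16
```

```text
[276.9 173.8] 3584.75 [[225.6, 156.1], [328.1, 156.1], [328.1, 191.6], [225.6, 191.6]] [0.573  0.3008 0.064 ]
[0.59157979 0.29518035 0.05      ] -16.587630625284415 [0.57049534 0.30146095]
t 9.58 p [0.5509 0.3042 0.1938] open -0.0 F [-0.3 -0.1  0.3]
tool x [-0.281 -0.96   0.001] y [-0.    -0.001 -1.   ] z [ 0.96  -0.281 -0.   ]
turn [ 0.02 -0.33  0.04] | shift in present frame mm [ -1.3 123.7  22.7] in target frame [ -1.1 123.8  22.7]
turn [-6.0000e-02  1.7967e+02  3.0000e-02] | shift in present frame mm [ -1.3 123.7  22.7] in target frame [  1.1 123.8 -22.7]
```

```bash
python3 -m jog '[[-1,0,11,0,0,0,1],[-1,0,10,0,0,0,1],[0,35,0,0,0,0,1],[0,40,0,0,0,0,1],[0,30,0,0,0,0,1],[0,4,0,0,0,0,1],[0,0,0,0,0,0,1],[0,0,0,0,0,0,1]]'; python3 rel.py 0.5715 0.300 0.064 -16.5
python3 - <<'E'
from bench import *; import cv2
cv2.imwrite("pics/w7.png",camera("wrist"))
E
```

```text
time_s: 10.25
eef_pos: [0.5734, 0.2992, 0.0867]
eef_rot: [-0.424, 0.423, -0.566, 0.567]
wrist_force: [0.5, -0.1, 0.7]
opening: -0.002
t 10.25 p [0.5734 0.2992 0.0867] open -0.0 F [ 0.5 -0.1  0.7]
tool x [-0.283 -0.959 -0.001] y [ 0.002  0.001 -1.   ] z [ 0.959 -0.283  0.002]
turn [-0.09  0.04 -0.06] | shift in present frame mm [-0.2 22.7 -2.1] in target frame [-0.2 22.7 -2. ]
turn [-9.0000e-02 -1.7996e+02  1.5000e-01] | shift in present frame mm [-0.2 22.7 -2.1] in target frame [ 0.2 22.7  2. ]
```

View pics/w7.png

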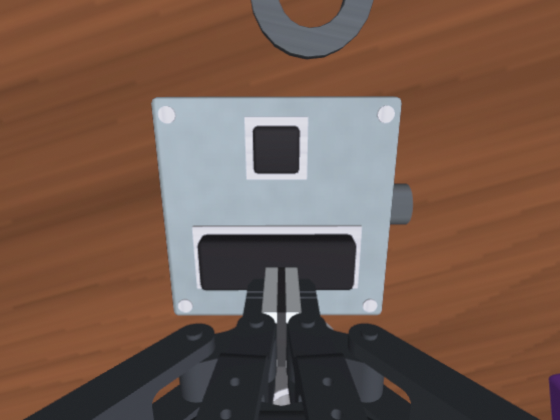

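```bash
python3 -m jog '[[0,8,-1,0,0,0,1],[0,7,0,0,0,0,1],[0,6,0,0,0,0,1],[0,0,0,0,0,0,1]]';python3 -m jog '[[0,3,0,0,0,0,1],[0,0,0,0,0,0,1]]'; python3 -m jog '[[0,3,0,0,0,0,1],[0,0,0,0,0,0,1]]'; python3 -m jog '[[0,2,0,0,0,0,1],[0,0,0,0,0,0,1],[0,0,0,0,0,0,1]]'
```

```text
time_s: 10.63
eef_pos: [0.5701, 0.3, 0.0634]
eef_rot: [0.424, -0.424, 0.566, -0.566]
wrist_force: [0.5, 0.2, 2.4]
opening: 0.001
time_s: 10.8
eef_pos: [0.5706, 0.3001, 0.0613]
eef_rot: [-0.424, 0.424, -0.566, 0.566]
wrist_force: [-0.9, -0.6, 3.0]
opening: 0.003
time_s: 10.97
eef_pos: [0.5708, 0.3002, 0.0585]
eef_rot: [-0.424, 0.423, -0.566, 0.566]
wrist_force: [-0.5, -0.6, 5.2]
opening: -0.0
time_s: 11.22
eef_pos: [0.5708, 0.3002, 0.057]
eef_rot: [-0.424, 0.423, -0.566, 0.566]
wrist_force: [-2.7, -0.2, 6.8]
opening: 0.001
```

```bash
python3 -m jog '[[0,1,0,0,0,0,1],[0,0,0,0,0,0,1],[0,0,0,0,0,0,1]]'; python3 -m jog '[[0,1,0,0,0,0,1],[0,0,0,0,0,0,1],[0,0,0,0,0,0,1],[0,0,0,0,0,0,1]]'
```

```text
time_s: 11.47
eef_pos: [0.5708, 0.3002, 0.0561]
eef_rot: [-0.424, 0.423, -0.566, 0.566]
wrist_force: [-2.4, -1.1, 6.3]
opening: 0.002
time_s: 11.8
eef_pos: [0.5709, 0.3002, 0.056]
eef_rot: [-0.424, 0.423, -0.566, 0.566]
wrist_force: [-4.8, -0.9, 12.4]
opening: -0.003
```

The key is bottomed at z 56.0 mm with about 12 N. One settle and a final look before handing in.

```bash
python3 -m jog '[[0,0,0,0,0,0,1],[0,0,0,0,0,0,1],[0,0,0,0,0,0,1],[0,0,0,0,0,0,1],[0,0,0,0,0,0,1],[0,0,0,0,0,0,1],[0,0,0,0,0,0,1],[0,0,0,0,0,0,1]]'
python3 - <<'E'
from bench import *; import cv2,numpy as np
w=camera("wrist");s=camera("scene"); cv2.imwrite("pics/t8.png",camera("top"))
cv2.imwrite("pics/w8.png",w); cv2.imwrite("pics/s8.png",s)
s0=cv2.imread("pics/scene0.png")
f=lambda i:cv2.resize(i[210:365,190:345],(390,390),interpolation=2)
cv2.imwrite("pics/s8c.png",np.hstack([f(s0),f(s)]))
E
python3 rel.py
```

```text
time_s: 12.47
eef_pos: [0.5709, 0.3002, 0.056]
eef_rot: [-0.424, 0.423, -0.566, 0.566]
wrist_force: [-4.2, -1.2, 11.7]
opening: -0.002
t 12.62 p [0.5709 0.3002 0.056 ] open 0.0 F [-4.2 -1.3 11.8]
```

View pics/s8c.png

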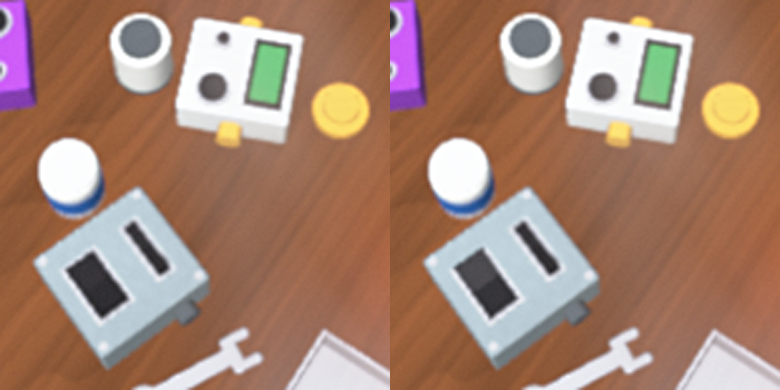

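View pics/w8.png

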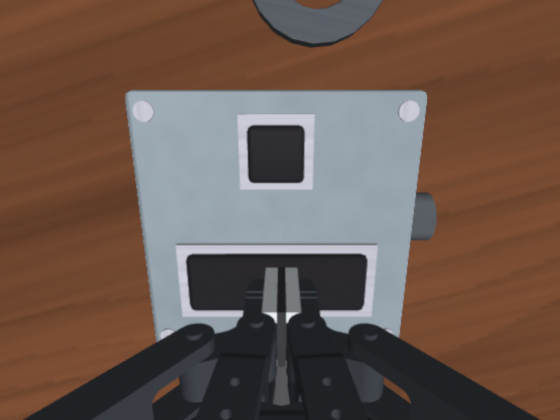

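In the before/after crop, the counter and the bystanders in view have not moved, and the wide rocker is on. The wrist view shows the bar key held down at (277,282) and the square key still up at (276,154). I'm handing in.

```bash
python3 -c "from bench import hand_in; print(hand_in())"
```

```text
the job is handed in; nothing more can be done
None
```

I carried out all three presses in order with shut fingertips and handed the job in at about 12.6 s of the 50 s allowed. No verdict was reported.

- **Zeroing button:** I pressed it until it bottomed (13 N at z 58.9 mm) and released it.
- **Pump rocker:** I pushed the raised far half fully level (it stopped at z 73 mm with 12 N). The picture afterwards shows it on.
- **Bar key:** It is held down at z 56.0 mm, its full 8 mm, with a steady push of about 12 N.

In the last pictures the counter, the filter, the measuring cup, the narrow rocker and the square key looked unmoved. I did not check the ring or the tin as closely, or measure the small round button and the zeroing button after release. None of the checks I made failed. The camera views disagreed by 3–4 mm on positions; I aimed between them, and each press landed on its key.

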